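# Isolate the bottle warmer and unload it

### The job

Shut the bottle warmer down for cleaning. First swing the handle of its isolator to off, so that the hole in the handle's tongue lies in line over the hole in the fixed hasp and a padlock would pass through both; then move the two bottles from the warmer into the divided carrier, upright, one to a cell, setting them down rather than dropping them. Leave the handle lined up, the carrier standing, and the carton, steel canister and amber bottle where they are.

Things in the scene. Friction and masses are not known exactly. Their poses are not given: they have to be found in the camera images.
- isolator: Fixed grey switch box lying on the counter, 200 (x) x 180 (y) x 75 mm high; origin at the centre of its underside. On its flat top are the black rotary handle and the fixed aluminium hasp. The isolator, warmer and carrier may each stand on the left, in the middle or on the right.
- handle_pivot (a point): On the handle's vertical turning axis, at the height of the box top (75 mm above the counter); at x -40, y -30 mm in the box frame.
- isolator_handle (a joint): Angle of the handle: at 0 (fully on) it points along the box's +y axis; it grows clockwise seen from above; at 1.571 (off) it points along the box's +x axis and the holes are in line. The handle can overrun off, to a stop at 1.95: there is no stop or click at off. It starts between 0.1 and 0.6. Stiff by friction (about 0.15 N m), no spring: it stays where it is left.
- handle_grip (a point): Middle of the handle's upright black grip blade, 52.5 mm out from the turning axis and 42 mm above the box top. The blade is 12 mm thick (across the handle), 45 mm long (radially), and stands from 24 to 61 mm above the box top, free on both sides: pinch or push it from above. Turns with the handle; x across the blade, y outward along the handle, z up.
- handle_hole (a point): Centre of the 11 mm hole in the steel tongue (26 x 28 x 5 mm, level) at the handle's outer end, 95 mm from the turning axis; on the tongue's upper face, 24 mm above the box top.
- hasp_hole (a point): Centre of the 11 mm hole in the fixed aluminium hasp plate (28 x 28 x 4 mm, level) on the box top, 95 mm from the turning axis towards the box's +x; on its upper face, 14 mm above the box top. The tongue passes 5 mm over the plate. A raised 22 x 28 x 14 mm foot joins the plate on the side away from the axis.
- warmer: Fixed low white appliance with a flat steel warming plate on top, 140 (x) x 220 (y) x 50 mm high; origin at the centre of its underside. The two bottles stand side by side on it, along its y.
- bottle_a: White bottle with a paper label: straight round body 54 mm diameter up to 98 mm, shoulder, then a grey cap 29 mm diameter; 135 mm high in all, 0.19 to 0.35 kg, loose. Origin at the centre of its underside, z up its axis.
- bottle_b: The other white bottle, the same as bottle_a.
- carrier: Loose open aluminium carrier, 82 (x) x 226 (y) x 55 mm high, 0.8 kg, walls 5 mm, floor about 5 mm; origin at the centre of its underside. Two dividers make three cells in a row along its y, each about 72 (x) x 69 (y) mm inside, centred at y = -74, 0 and +74 mm. Any two cells will do.
- carton: Bystander: closed cardboard box 60 x 130 x 45 mm; origin at the centre of its underside. Leave alone.
- canister: Bystander: lidded steel canister 72 mm diameter, 100 mm high; origin at the centre of its underside. Leave alone.
- amber: Bystander: small amber glass bottle 40 mm diameter, 90 mm high; origin at the centre of its underside. Leave alone.
There are look-alikes about, which are no part of the job. Leave any green, purple or red look-alike of the bottle_b alone.

How it is judged:
On the way, in this order (a step that is already met when the one before it is completed fails the run):
1. the handle is at off: the tongue's hole is within 3 mm of being in line with the hasp's hole (horizontal distance between handle_hole and hasp_hole below 0.003 m), for 0.3 s.
2. both bottles stand upright in cells of the carrier (x of bottle_a in the frame of carrier between -0.013 and 0.013 m and y of bottle_a in the frame of carrier between -0.09 and 0.09 m and z of bottle_a in the frame of carrier between 0.001 and 0.01 m and angle between each of bottle_a, bottle_b's own z axis and vertical below 0.1 rad and x of bottle_b in the frame of carrier between -0.013 and 0.013 m and y of bottle_b in the frame of carrier between -0.09 and 0.09 m and z of bottle_b in the frame of carrier between 0.001 and 0.01 m), for 0.2 s.
At the end, for the whole second after the job is handed in: The handle's hole is within 3 mm (seen from above) of the hasp's hole; both bottles stand on the floor of the carrier, upright within 0.1 rad, one to a cell, at rest; the carrier stands level on the counter; carton, canister and amber bottle are within 30 mm of where they were (all of step 2 and horizontal distance between handle_hole and hasp_hole below 0.003 m and angle between carrier's own z axis and vertical below 0.1 rad and height (world z) of carrier between -0.01 and 0.01 m and linear speed of each of bottle_a, bottle_b, carrier below 0.03 m/s and distance of each of carton, canister, amber from where it was at the start of the episode below 0.03 m); the robot touches nothing.
It fails at once if a bottle is moved (over 40 mm) while the handle is not at off (holes more than 12 mm out of line) (horizontal distance between handle_hole and hasp_hole above 0.012 m and distance of any of bottle_a, bottle_b from where it was at the start of the episode above 0.04 m).
It fails at once if a bottle is dropped (falls free faster than 0.6 m/s) ((linear speed of bottle_a above 0.6 m/s and contact force between bottle_a and the fingers below 0.1 N) or (linear speed of bottle_b above 0.6 m/s and contact force between bottle_b and the fingers below 0.1 N)).
It fails at once if the carton, canister or amber bottle is moved more than 30 mm or tipped (distance of any of carton, canister, amber from where it was at the start of the episode above 0.03 m or angle between any of carton, canister, amber's own z axis and vertical above 0.5 rad).
It also fails if it takes over 72 s, if anything falls off the work surface, if the arm or the gripper's body presses on something with over 40 N, if the wrist force passes 120 N, or if a joint passes its speed limit or range.

### The arm

A 6-joint arm with a two-finger parallel gripper is mounted at the origin on the work surface. World frame = base frame: x ahead of the robot, y to its left, z up, the work surface at z = 0. Lengths are in m, angles in rad, forces in N, time in s.
With the tool pointing down it reaches from about 0.35 to 0.85 m from the base axis. Payload 8.1 kg.
Tool frame: the origin (TCP) lies between the finger pads; the fingertips stand 17 mm ahead of it and the grasp point (between the pads) lies 2 mm behind it (ctrl.tcp_to_tips is the distance from the TCP to the fingertips, in m); z points along the fingers, y is the line along which they close (so a half turn about z gives the same grasp; the last joint's range is limited). The gripper opens to 85 mm and grips with 20 to 120 N. Pads are 22 mm wide; open, the fingers measure 114 mm over their backs; the gripper's body (76 mm by 85 mm) begins 54 mm behind the grasp point. The pads swing forward as they close: fully open they stand 13 mm farther back than shut.
Start: joints at [1.084, 0.13, 1.488, -0, 1.523, -0.085], TCP at [0.235, 0.552, 0.248] pointing down, gripper open.
Joint ranges: [-2.96, 2.96], [-0.89, 2.26], [0.02, 2.5], [-1.34, 4.48], [0, 2.73], [-2.66, 2.66]. Speed limits (rad/s): [2.39, 2.39, 2.79, 3.14, 3.14, 3.14].

### API

Orientations are given as a unit quaternion [w, x, y, z].
In Python, from workcell import ctrl gives the robot as it stands. The module is installed in compiled form; this text tells all that it offers.
- The arm moves only by the tool send_rows, never from a script. Its argument "deltas" is a list of rows, each a list of 6 numbers: the shift along the tool's x, y, z in m, then the turn, a rotation vector about the tool's x, y, z in rad. In form: [[tx, ty, tz, ax, ay, az], ...]. A call has exactly 10 rows; each row shifts and turns the commanded pose from where the row before left it, along the tool's axes as they then stand; what a row does not reach is not made up. A row lasts 1/8 s, in which the tool goes at most 62.5 mm and 10.7 degrees, less where a joint would pass 70% of its speed; a pose out of reach is approached as far as the arm can. A call is refused whole if a number of a shift passes 0.0625 or a number of a turn 0.188, either way. A call with a gripper value outside its range is refused whole. "fingers" is the gripper command: -1 is fully open, 1 is shut, values between are in proportion, set as the call begins (left out, the last holds). The fingers move at their own pace and stop on an object; "squeeze" is the grip in N (left out, the last holds). Time passes only in rows, so rows that do not move let the fingers close, or fill a call up. It gives the time, the measured TCP pose, the force, the opening and the grip force at its end, in the units of the state.
- ctrl.read_state(): the state, without advancing time (a new reading comes with each control period).
- ctrl.capture(name): name is "scene" or "top"; returns a dict with "pixels" (420x560x3 uint8, red, green, blue), "range_z" (420x560 float32, m along the optical axis (not along the pixel's ray), 0 where there is no reading), "camera_matrix" (3x3 intrinsics, pixels), "k1" (the pictures are not rectified: a ray, as slopes to the right and down, at radius r is drawn at 1 + k1 r^2 times it, then the intrinsics apply), "eye" and "attitude" of the camera in the world. Camera axes: x right, y up, looking along -z (the intrinsics and any distortion apply to the point x, -y, -z); pixel columns grow to the right and rows downward; lengths in m; the calibration is good to about 2 mm. A picture is of the moment at which its call begins.
- ctrl.hand_in(): hands the job in; it is judged then, once.
The state is a dict: "t": time; "qpos": joint angles; "joint_velocities": joint speeds; "tau": joint torques, N m; "ee_pos": TCP position; "eef_rot": TCP orientation; "force": force on the tool from outside, world axes, zero at the start; "moment": the same for the moment, N m; "grip_width": opening from 0.0 (shut) to 1.0 (fully open); "finger_force": force on a finger pad.
Only numpy, scipy, OpenCV 4.12 (cv2) and the standard library are available. Lean on these libraries where they do the work, as an engineer would, in place of code of your own. Each camera call takes 0.05 s, during which the arm holds its last target. There are 200 camera calls.

## Working session

There is one attempt and no reset: what is moved stays moved. The work goes in short steps, Python scripts to look and compute and a tool call to move; the robot and the scene stay as the last step left them, time stands still between calls to the robot, and variables do not carry over. Pictures are saved under pics/ and viewed, at most 10 in all, crops included, and the job is handed in when it is done.

Besides the shell and the picture viewer there is one more tool, called as name(argument=value, ...), one argument or row to a line, values as JSON. send_rows: Moves the arm, as the interface text tells. Its arguments: {"type":"object","properties":{"deltas":{"type":"array"},"fingers":{"type":"number"},"squeeze":{"type":"number"}},"required":["deltas"]}

```bash
mkdir -p pics
cat > h.py <<'E'
import numpy as np, cv2
from scipy.spatial.transform import Rotation as R
from workcell import ctrl
def rot(a):
    a=np.array(a,float)
    return a if a.shape==(3,3) else R.from_quat(a[[1,2,3,0]]).as_matrix()
def shot(n,save=None):
    c=ctrl.capture(n)
    if save: cv2.imwrite(f'pics/{save}.png',c['pixels'][...,::-1])
    return c
def dirs(c,uv):
    uv=np.array(uv,float).reshape(-1,2);K=np.array(c['camera_matrix'])
    d=(uv-[K[0,2],K[1,2]])/[K[0,0],K[1,1]]
    s=d.copy()
    for _ in range(20): s=d/(1+c['k1']*(s**2).sum(1,keepdims=True))
    return np.c_[s[:,0],-s[:,1],-np.ones(len(s))]@rot(c['attitude']).T
def plane(c,uv,z):
    D=dirs(c,uv);e=np.array(c['eye']);return e+D*((z-e[2])/D[:,2:])
def depth(c,uv):
    uv=np.array(uv).reshape(-1,2).astype(int)
    return np.array(c['eye'])+dirs(c,uv)*c['range_z'][uv[:,1],uv[:,0]][:,None]
def cloud(c):
    h,w=c['range_z'].shape;v,u=np.mgrid[:h,:w]
    return depth(c,np.c_[u.ravel(),v.ravel()]).reshape(h,w,3)
E
python3 - <<'E'
from h import *
for n in('scene','top'):
    c=shot(n,n+'0');print(n,c['eye'],c['attitude'],c['k1'],c['camera_matrix'])
print(ctrl.read_state(),ctrl.tcp_to_tips)
E
```

```text
scene [ 1.12417875 -0.34367741  0.75523788] [0.79709106 0.34009287 0.18810902 0.46216629] -0.02128611101697915 [[403.51327927   0.         280.92130703]
 [  0.         403.51327927 208.11279082]
 [  0.           0.           1.        ]]
top [0.37180457 0.01789404 1.18743461] [-0.69746184 -0.05155897  0.06604472  0.71170693] 0.019155053450099928 [[515.24153404   0.         273.57784142]
 [  0.         515.24153404 215.7073834 ]
 [  0.           0.           1.        ]]
{'t': 0.1, 'qpos': array([ 1.08362211e+00,  1.31078624e-01,  1.48917124e+00,  1.52913629e-05,
        1.52300445e+00, -8.54223820e-02]), 'joint_velocities': array([ 6.51119790e-05, -2.01697817e-03, -2.62435050e-03, -3.80787839e-04,
       -1.25406691e-03, -1.27017660e-03]), 'tau': array([ 1.78668124e-03, -5.70947278e+01, -5.01946056e+01, -8.00719704e-05,
        8.07767414e-03,  8.56120278e-05]), 'ee_pos': array([0.23438662, 0.55181852, 0.24735303]), 'eef_rot': array([-2.41954628e-04,  1.99528007e-01,  9.79891772e-01, -7.94854534e-04]), 'force': array([0.2573365 , 0.13894675, 0.47547681]), 'moment': array([-0.03635405,  0.01929328,  0.02269324]), 'finger_force': 0.0, 'grip_width': 1.0015391028394711} 0.017
```

View pics/scene0.png

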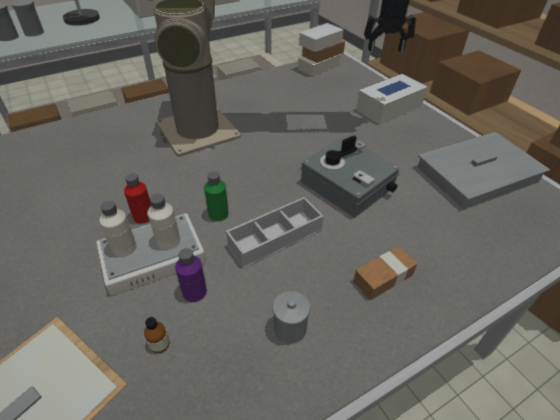

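View pics/top0.png

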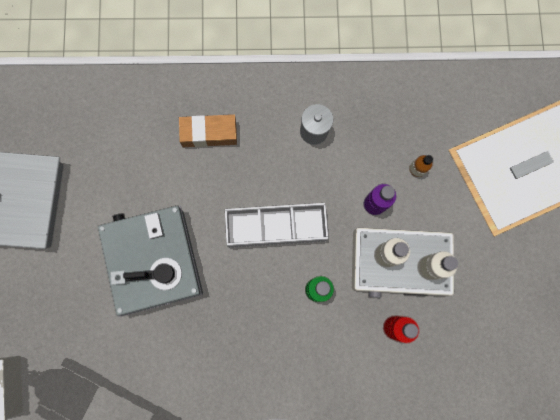

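The top view shows the isolator at about (150,262), with its pivot at (163,273), the handle pointing left to its tongue at (117,277) and the hasp at (154,226). The warmer is at (405,262) and the carrier at (277,226).

Bottle candidates:
- White, on the warmer: (397,252) and (441,265). These fit the description: white, and standing on the warmer.
- Purple (381,199), green (321,289) and red (405,329): look-alikes standing on the counter, to be left alone.

I'll confirm this in one enlarged crop.

Run:
```python
from h import *
t=shot('top');s=shot('scene')
p=t['pixels'][...,::-1];q=s['pixels'][...,::-1]
a=cv2.resize(p[200:320,90:210],(400,400),interpolation=cv2.INTER_CUBIC)
b=cv2.resize(p[180:340,340:500],(400,400),interpolation=cv2.INTER_CUBIC)
cv2.imwrite('pics/crop1.png',np.hstack([a,b]))
cl=cloud(t);cs=cloud(s)
np.savez('c0.npz',t=cl,s=cs)
for n,C in(('top',cl),('scene',cs)):
    x,y,z=C[...,0],C[...,1],C[...,2]
    print(n,'counter',np.median(z[(z<.03)&(z>-.03)]))
# box top, warmer top, bottle caps from clouds
for n,C in(('top',cl),('scene',cs)):
    P=C.reshape(-1,3)
    def reg(u0,u1,v0,v1): # world bbox from top px
        g=plane(t,[[u0,v0],[u1,v1]],.06);lo,hi=g.min(0),g.max(0)
        return P[(P[:,0]>lo[0])&(P[:,0]<hi[0])&(P[:,1]>lo[1])&(P[:,1]<hi[1])]
    def rect(Q,z0,z1):
        Q=Q[(Q[:,2]>z0)&(Q[:,2]<z1)];r=cv2.minAreaRect(Q[:,:2].astype(np.float32))
        return len(Q),np.round(np.median(Q[:,2]),4),np.round(r[0],4),np.round(r[1],4),round(r[2],2)
    I=reg(90,210,195,325);W=reg(345,465,220,305);Ca=reg(215,340,195,255)
    print(n,'iso',rect(I,.068,.080),'handle',rect(I,.12,.15))
    print(n,'warm',rect(W,.04,.058))
    cap=W[W[:,2]>.165];
    lab=cap[:,1]; m=np.median(W[(W[:,2]>.165)][:,1]) if len(cap) else 0
    if len(cap):
        _,L,cen=cv2.kmeans(cap[:,:2].astype(np.float32),2,None,(3,50,1e-5),5,cv2.KMEANS_PP_CENTERS)
        for k in(0,1):
            Q=cap[L[:,0]==k];T=Q[Q[:,2]>Q[:,2].max()-.006]
            print('  cap',len(T),np.median(T[:,2]).round(4),np.round(cv2.minEnclosingCircle(T[:,:2].astype(np.float32)),4) if 0 else [np.round(v,4) for v in cv2.minEnclosingCircle(T[:,:2].astype(np.float32))])
    print(n,'carrier',rect(Ca,.045,.062))
```

```text
top counter 0.0012880828247020526
scene counter -0.00015643840336743153
top iso (6349, np.float64(0.0759), array([0.47  , 0.2653]), array([0.2004, 0.1799]), 13.6) handle (148, np.float64(0.136), array([0.434 , 0.2786]), array([0.0122, 0.0455]), 3.66)
top warm (4532, np.float64(0.0506), array([ 0.4572, -0.2953]), array([0.221, 0.14 ]), 85.69)
  cap 117 0.1868 [array([ 0.47  , -0.2524]), np.float64(0.0143)]
  cap 161 0.1867 [array([ 0.4409, -0.3466]), np.float64(0.0151)]
top carrier (884, np.float64(0.0545), array([ 0.545 , -0.0123]), array([0.0828, 0.2261]), 2.55)
scene iso (2471, np.float64(0.0741), array([0.4702, 0.2654]), array([0.2019, 0.1837]), 13.96) handle (97, np.float64(0.1319), array([0.4351, 0.2783]), array([0.0136, 0.0463]), 5.81)
scene warm (3211, np.float64(0.0492), array([ 0.4574, -0.2944]), array([0.2209, 0.1423]), 85.61)
  cap 116 0.1841 [array([ 0.4702, -0.2518]), np.float64(0.0152)]
  cap 122 0.1842 [array([ 0.4417, -0.3469]), np.float64(0.0145)]
scene carrier (885, np.float64(0.0513), array([ 0.5451, -0.013 ]), array([0.0858, 0.2264]), 2.59)
```

View pics/crop1.png

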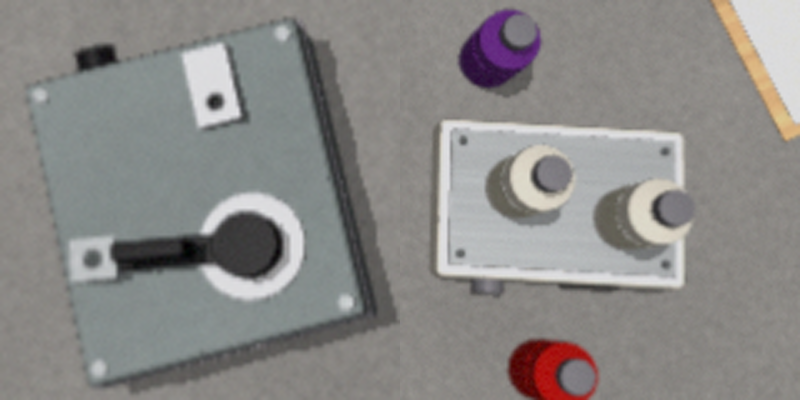

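The crop confirms two white bottles on the warmer. The holes show at crop pixels (215,101) for the hasp and (92,258) for the tongue. Next I'll measure the holes and plan the handle approach.

```bash
cat >> h.py <<'E'
def pose():
    s=ctrl.read_state();M=rot(s['eef_rot']);return np.array(s['ee_pos']),M,np.arctan2(M[1,0],M[0,0]),s
def plan(p,yaw,n=10):
    """constant-step straight move from measured pose to p, yaw (deg): rows in tool axes"""
    p0,M,y0,s=pose();d=(np.radians(yaw)-y0+np.pi)%(2*np.pi)-np.pi
    out=[]
    for k in range(n):
        a=y0+d*k/n;w=(np.array(p)-p0)/n
        out.append([np.cos(a)*w[0]+np.sin(a)*w[1],np.sin(a)*w[0]-np.cos(a)*w[1],-w[2],0,0,-d/n])
    print(np.round(out,4).tolist())
def holes(t,box=(0.470,0.2653,13.7)):
    g=t['pixels'].astype(int).sum(2)
    th=np.radians(box[2]);X=np.array([np.cos(th),np.sin(th)]);Y=np.array([-X[1],X[0]])
    return g
def blob(t,u,v,z,r=5,thr=None):
    u,v=int(round(u)),int(round(v));g=cv2.cvtColor(t['pixels'],cv2.COLOR_RGB2GRAY)[v-r:v+r+1,u-r:u+r+1].astype(float)
    hi=np.percentile(g,75);w=np.clip(hi-25-g,0,None)
    n,L=cv2.connectedComponents((w>0).astype(np.uint8));l=L[r-1:r+2,r-1:r+2].max();w=w*(L==l)
    yy,xx=np.mgrid[-r:r+1,-r:r+1];c=[u+(w*xx).sum()/w.sum(),v+(w*yy).sum()/w.sum()]
    return c,plane(t,c,z)[0]
E
python3 - <<'E'
from h import *
t=shot('top')
a=blob(t,154,230,.089,4);b=blob(t,117.5,277.5,.099,4);print(a,b)
piv=np.array([.4382,.2267])
for q in(a,b):
    d=q[1][:2]-piv;print(np.hypot(*d),np.degrees(np.arctan2(d[1],d[0])))
print(np.degrees(pose()[2]),pose()[0]); plan([.4345,.2785,.20],94.1)
E
```

```text
([np.float64(154.0615071283096), np.float64(230.06680244399186)], array([0.52980822, 0.24979548, 0.089     ])) ([np.float64(117.24455040871935), np.float64(277.30790190735695)], array([0.43042289, 0.3222049 , 0.099     ]))
0.09447468892585888 14.150045176174535
0.09582103124549354 94.6554119265839
156.9793297341955 [0.23450075 0.55199825 0.24776863]
[[-0.0291, -0.0174, 0.0048, 0.0, 0.0, 0.1097], [-0.0308, -0.0141, 0.0048, 0.0, 0.0, 0.1097], [-0.0322, -0.0106, 0.0048, 0.0, 0.0, 0.1097], [-0.0331, -0.007, 0.0048, 0.0, 0.0, 0.1097], [-0.0337, -0.0033, 0.0048, 0.0, 0.0, 0.1097], [-0.0339, 0.0004, 0.0048, 0.0, 0.0, 0.1097], [-0.0336, 0.0041, 0.0048, 0.0, 0.0, 0.1097], [-0.033, 0.0077, 0.0048, 0.0, 0.0, 0.1097], [-0.0319, 0.0113, 0.0048, 0.0, 0.0, 0.1097], [-0.0305, 0.0147, 0.0048, 0.0, 0.0, 0.1097]]
```

send_rows(
  deltas=[
    [-0.029, -0.0174, 0.0048, 0, 0, 0.11],
    [-0.0308, -0.014, 0.0048, 0, 0, 0.11],
    [-0.0322, -0.0106, 0.0048, 0, 0, 0.11],
    [-0.033, -0.007, 0.0048, 0, 0, 0.11],
    [-0.0337, -0.0033, 0.0048, 0, 0, 0.11],
    [-0.0339, 0.0004, 0.0048, 0, 0, 0.11],
    [-0.0336, 0.004, 0.0048, 0, 0, 0.11],
    [-0.033, 0.0077, 0.0048, 0, 0, 0.11],
    [-0.032, 0.0113, 0.0048, 0, 0, 0.11],
    [-0.0305, 0.0147, 0.0048, 0, 0, 0.11],
  ],
  fingers=-0.2,
  squeeze=30,
)

```text
t: 1.5
ee_pos: [0.4345, 0.2776, 0.2001]
eef_rot: [0.0, 0.684, 0.73, 0.0]
force: [-0.1, 0.1, -0.1]
grip_width: 0.596
finger_force: 0.0
```

```bash
python3 -c "
from h import *
p=pose();print(p[0],np.degrees(p[2]),p[3]['grip_width']);plan([.4345,.2785,.119],94.2,8)"
```

```text
[0.434512   0.27759854 0.20011279] 93.74627262427923 0.595880745121991
[[0.0001, 0.0, 0.0101, 0.0, 0.0, -0.001], [0.0001, 0.0, 0.0101, 0.0, 0.0, -0.001], [0.0001, 0.0, 0.0101, 0.0, 0.0, -0.001], [0.0001, 0.0, 0.0101, 0.0, 0.0, -0.001], [0.0001, 0.0, 0.0101, 0.0, 0.0, -0.001], [0.0001, 0.0, 0.0101, 0.0, 0.0, -0.001], [0.0001, 0.0, 0.0101, 0.0, 0.0, -0.001], [0.0001, 0.0, 0.0101, 0.0, 0.0, -0.001]]
```

send_rows(
  deltas=[
    [0.0005, 0, 0.01, 0, 0, -0.004],
    [0.0005, 0, 0.01, 0, 0, -0.004],
    [0, 0, 0.01, 0, 0, 0],
    [0, 0, 0.01, 0, 0, 0],
    [0, 0, 0.01, 0, 0, 0],
    [0, 0, 0.01, 0, 0, 0],
    [0, 0, 0.01, 0, 0, 0],
    [0, 0, 0.01, 0, 0, 0],
    [0, 0, 0, 0, 0, 0],
    [0, 0, 0, 0, 0, 0],
  ],
)

```text
t: 2.75
ee_pos: [0.4341, 0.2796, 0.1205]
eef_rot: [0.0, 0.679, 0.734, 0.0]
force: [-0.2, 0.2, 1.1]
grip_width: 0.599
finger_force: 0.0
```

send_rows(
  deltas=[
    [0, 0, 0, 0, 0, 0],
    [0, 0, 0, 0, 0, 0],
    [0, 0, 0, 0, 0, 0],
    [0, 0, 0, 0, 0, 0],
    [0, 0, 0, 0, 0, 0],
    [0, 0, 0, 0, 0, 0],
    [0, 0, 0, 0, 0, 0],
    [0, 0, 0, 0, 0, 0],
    [0, 0, 0, 0, 0, 0],
    [0, 0, 0, 0, 0, 0],
  ],
  fingers=1,
  squeeze=40,
)

```text
t: 4.0
ee_pos: [0.4339, 0.2797, 0.1208]
eef_rot: [-0.0, 0.679, 0.734, 0.0]
force: [-3.5, -0.4, 4.7]
grip_width: 0.132
finger_force: 41.7
```

Run:
```python
from h import *
p,M,y,s=pose();print(p,np.degrees(y),s['grip_width'],s['force'],s['moment'])
piv=np.array([.4382,.2267]);r=p[:2]-piv;print(np.hypot(*r),np.degrees(np.arctan2(r[1],r[0])))
# arc rows: turn -80.45deg in 20 steps
n=20;d=np.radians(-80.45)/n
c,sn=np.cos(d),np.sin(d);w=np.array([[c,-sn],[sn,c]])@r-r
print([np.cos(y)*w[0]+np.sin(y)*w[1],np.sin(y)*w[0]-np.cos(y)*w[1],-d])
```

```text
[0.43389453 0.27972565 0.1207548 ] 94.4024347266629 0.13234930929515076 [-3.47818076 -0.41247919  4.65401937] [-0.12545513  0.54908474 -0.31850196]
0.053200158825206005 94.64200488311074
[np.float64(-0.00011544910117186819), np.float64(0.003732411309770615), np.float64(0.07020586916147191)]
```

send_rows(
  deltas=[
    [-0.00012, 0.00373, 0, 0, 0, 0.0702],
    [-0.00012, 0.00373, 0, 0, 0, 0.0702],
    [-0.00012, 0.00373, 0, 0, 0, 0.0702],
    [-0.00012, 0.00373, 0, 0, 0, 0.0702],
    [-0.00012, 0.00373, 0, 0, 0, 0.0702],
    [-0.00012, 0.00373, 0, 0, 0, 0.0702],
    [-0.00012, 0.00373, 0, 0, 0, 0.0702],
    [-0.00012, 0.00373, 0, 0, 0, 0.0702],
    [-0.00012, 0.00373, 0, 0, 0, 0.0702],
    [-0.00012, 0.00373, 0, 0, 0, 0.0702],
  ],
)

```text
t: 5.25
ee_pos: [0.468, 0.2699, 0.1207]
eef_rot: [-0.0, 0.891, 0.455, -0.001]
force: [-10.6, -1.2, 10.8]
grip_width: 0.136
finger_force: 42.5
```

send_rows(
  deltas=[
    [-0.00012, 0.00373, 0, 0, 0, 0.0702],
    [-0.00012, 0.00373, 0, 0, 0, 0.0702],
    [-0.00012, 0.00373, 0, 0, 0, 0.0702],
    [-0.00012, 0.00373, 0, 0, 0, 0.0702],
    [-0.00012, 0.00373, 0, 0, 0, 0.0702],
    [-0.00012, 0.00373, 0, 0, 0, 0.0702],
    [-0.00012, 0.00373, 0, 0, 0, 0.0702],
    [-0.00012, 0.00373, 0, 0, 0, 0.0702],
    [-0.00012, 0.00373, 0, 0, 0, 0.0702],
    [0, 0, 0, 0, 0, 0],
  ],
)

```text
t: 6.5
ee_pos: [0.4868, 0.2436, 0.1206]
eef_rot: [-0.001, 0.988, 0.156, -0.002]
force: [-15.0, 1.5, 12.6]
grip_width: 0.135
finger_force: 43.3
```

Run:
```python
from h import *
p,M,y,s=pose();print(p,np.degrees(y),s['grip_width'],s['force'],s['moment'])
piv=np.array([.4382,.2267]);r=p[:2]-piv;print(np.hypot(*r),np.degrees(np.arctan2(r[1],r[0])))
```

```text
[0.4867954  0.24362972 0.1206462 ] 17.936502579388094 0.13472544490415253 [-15.00404776   1.4710047   12.62277019] [ 0.10882787  2.07646319 -0.39081177]
0.051459969357230254 19.207369381725695
```

send_rows(
  deltas=[
    [0, 0.0022, 0, 0, 0, 0.035],
    [0, 0.0022, 0, 0, 0, 0.035],
    [0, 0, 0, 0, 0, 0],
    [0, 0, 0, 0, 0, 0],
    [0, 0, 0, 0, 0, 0],
    [0, 0, 0, 0, 0, 0],
    [0, 0, 0, 0, 0, 0],
    [0, 0, 0, 0, 0, 0],
    [0, 0, 0, 0, 0, 0],
    [0, 0, 0, 0, 0, 0],
  ],
)

```text
t: 7.75
ee_pos: [0.4878, 0.2401, 0.1206]
eef_rot: [-0.001, 0.993, 0.122, -0.002]
force: [-16.2, 3.7, 13.2]
grip_width: 0.135
finger_force: 43.8
```

Run:
```python
from h import *
p,M,y,s=pose();print(p,np.degrees(y),s['grip_width'],s['force'],s['moment'])
piv=np.array([.4382,.2267]);r=p[:2]-piv;print(np.hypot(*r),np.degrees(np.arctan2(r[1],r[0])))
```

```text
[0.48776514 0.24009286 0.12063089] 14.003218801140191 0.1353203899648227 [-16.22169974   3.67895007  13.19784773] [ 0.42309131  2.25112728 -0.49184766]
0.05134269347127813 15.120637128423718
```

send_rows(
  deltas=[
    [0, 0, 0, 0, 0, 0],
    [0, 0, 0, 0, 0, 0],
    [0, 0, 0, 0, 0, 0],
    [0, 0, 0, 0, 0, 0],
    [0, 0, -0.02, 0, 0, 0],
    [0, 0, -0.03, 0, 0, 0],
    [0, 0, -0.04, 0, 0, 0],
    [0, 0.04, -0.03, 0, 0, 0],
    [-0.02, 0.05, -0.02, 0, 0, 0],
    [-0.04, 0.06, 0, 0, 0, 0],
  ],
  fingers=-0.2,
)

```text
t: 9.0
ee_pos: [0.4724, 0.0866, 0.2627]
eef_rot: [0.0, 0.993, 0.122, 0.002]
force: [0.6, -1.7, 0.7]
grip_width: 0.601
finger_force: 0.0
```

Run:
```python
from h import *
t=shot('top');s=shot('scene')
p=t['pixels'][...,::-1];a=cv2.resize(p[200:320,90:210],(400,400),interpolation=cv2.INTER_CUBIC)
C=cloud(s);
from numpy import *
# scene crop of isolator
b=cv2.resize(s['pixels'][130:230,300:400,::-1],(400,400),interpolation=cv2.INTER_CUBIC)
cv2.imwrite('pics/crop2.png',hstack([a,b]))
for n,cc in(('t',t),('s',s)):
    P=cloud(cc).reshape(-1,3);Q=P[(P[:,2]>.12)&(P[:,2]<.15)&(abs(P[:,0]-.489)<.06)&(abs(P[:,1]-.239)<.05)]
    r=cv2.minAreaRect(Q[:,:2].astype(float32));d=array(r[0])-[.4382,.2267];print(n,len(Q),r,hypot(*d),degrees(arctan2(d[1],d[0])))
try: print(blob(t,153.5,231,.099,4))
except Exception as e: print(e)
```

```text
t 0 ((0.0, 0.0), (0.0, 0.0), 0.0) 0.493368148546296 -152.64550023644304
s 114 ((0.48934194445610046, 0.23748064041137695), (0.04652399569749832, 0.013260428793728352), 9.790495872497559) 0.05226586544227772 11.903585255981618
([np.float64(154.9728624535316), np.float64(231.23085501858736)], array([0.5258401, 0.2457225, 0.099    ]))
```

View pics/crop2.png

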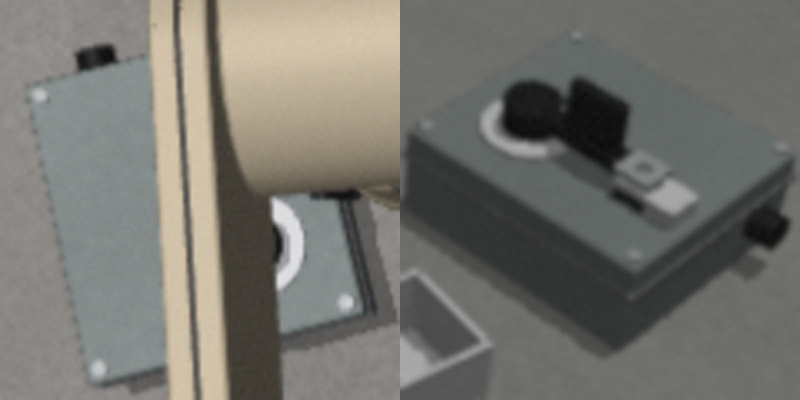

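send_rows(
  deltas=[
    [-0.008, 0.033, 0, 0, 0, -0.1],
    [-0.005, 0.033, 0, 0, 0, -0.1],
    [-0.0015, 0.034, 0, 0, 0, -0.1],
    [0.002, 0.034, 0, 0, 0, -0.1],
    [0.0055, 0.033, 0, 0, 0, -0.1],
    [0.009, 0.033, 0, 0, 0, -0.1],
    [0.012, 0.031, 0, 0, 0, -0.1],
    [0.015, 0.03, 0, 0, 0, -0.1],
    [0.018, 0.029, 0, 0, 0, -0.1],
    [0.021, 0.027, 0, 0, 0, -0.1],
  ],
  fingers=-1,
)

```text
t: 10.35
ee_pos: [0.6964, -0.0878, 0.2597]
eef_rot: [-0.0, 0.812, 0.584, -0.0]
force: [0.2, 0.1, 0.4]
grip_width: 1.002
finger_force: 0.0
```

Run:
```python
from h import *
p,M,y,s=pose();print(p,np.degrees(y))
t=shot('top');u=t['pixels'][...,::-1]
cv2.imwrite('pics/crop3.png',cv2.resize(u[200:320,90:210],(480,480),interpolation=cv2.INTER_CUBIC))
P=cloud(t).reshape(-1,3);Q=P[(P[:,2]>.12)&(P[:,2]<.15)&(abs(P[:,0]-.489)<.06)&(abs(P[:,1]-.239)<.05)]
r=cv2.minAreaRect(Q[:,:2].astype(np.float32));d=np.array(r[0])-[.4382,.2267];print(len(Q),r,np.hypot(*d),np.degrees(np.arctan2(d[1],d[0])))
print(blob(t,155,231,.099,4))
for n,q in(('purple',(387,191)),('green',(323,288)),('red',(411,331))): print(n,plane(t,q,.135)[0])
```

```text
[ 0.69642158 -0.08782506  0.25972264] 71.40991599723978
158 ((0.488905668258667, 0.23858597874641418), (0.04535726457834244, 0.012504895217716694), 13.805242538452148) 0.052080142898404194 13.192579161959166
([np.float64(153.5251368840219), np.float64(229.42608262817322)], array([0.5297643 , 0.24883782, 0.099     ]))
purple [ 0.59653892 -0.24448578  0.135     ]
green [ 0.39809539 -0.1025982   0.135     ]
red [ 0.30936963 -0.27568305  0.135     ]
```

View pics/crop3.png

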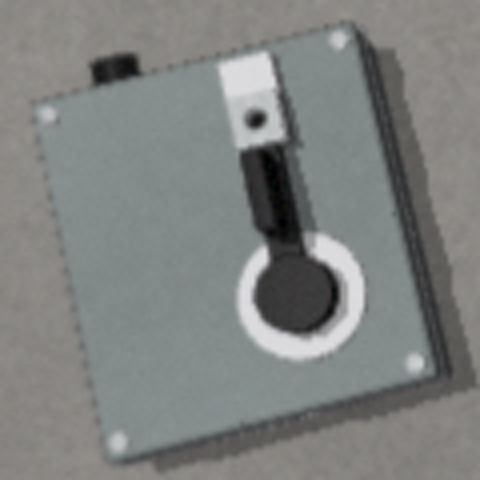

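The handle now lies in line: tongue hole at (0.5298, 0.2488), hasp hole at (0.5298, 0.2498), about 1 mm apart. I had the sign of the turned shift wrong on that last move, but the arm stayed clear of everything. Next is bottle_a.

```bash
python3 -c "
from h import *
plan([.4701,-.2521,.255],73,10)"
```

```text
[[-0.0229, -0.0165, 0.0003, 0.0, 0.0, -0.0021], [-0.0229, -0.0166, 0.0003, 0.0, 0.0, -0.0021], [-0.0228, -0.0166, 0.0003, 0.0, 0.0, -0.0021], [-0.0228, -0.0167, 0.0003, 0.0, 0.0, -0.0021], [-0.0228, -0.0167, 0.0003, 0.0, 0.0, -0.0021], [-0.0227, -0.0168, 0.0003, 0.0, 0.0, -0.0021], [-0.0227, -0.0168, 0.0003, 0.0, 0.0, -0.0021], [-0.0227, -0.0169, 0.0003, 0.0, 0.0, -0.0021], [-0.0226, -0.0169, 0.0003, 0.0, 0.0, -0.0021], [-0.0226, -0.017, 0.0003, 0.0, 0.0, -0.0021]]
```

send_rows(
  deltas=[
    [-0.0228, -0.0167, 0, 0, 0, -0.002],
    [-0.0228, -0.0167, 0, 0, 0, -0.002],
    [-0.0228, -0.0167, 0, 0, 0, -0.002],
    [-0.0228, -0.0167, 0, 0, 0, -0.002],
    [-0.0228, -0.0167, 0, 0, 0, -0.002],
    [-0.0228, -0.0167, 0, 0, 0, -0.002],
    [-0.0228, -0.0167, 0, 0, 0, -0.002],
    [-0.0228, -0.0167, 0, 0, 0, -0.002],
    [-0.0228, -0.0167, 0, 0, 0, -0.002],
    [-0.0228, -0.0167, 0, 0, 0, -0.002],
  ],
)

```text
t: 11.65
ee_pos: [0.4648, -0.2523, 0.2601]
eef_rot: [-0.0, 0.807, 0.591, 0.0]
force: [-0.7, 0.3, -0.4]
grip_width: 1.004
finger_force: 0.0
```

```bash
python3 -c "
from h import *
p=pose();print(p[0],np.degrees(p[2]));plan([.4701,-.2521,.138],72.5,8)"
```

```text
[ 0.4647892  -0.25227072  0.26014175] 72.42992494647432
[[0.0002, 0.0006, 0.0153, 0.0, 0.0, -0.0002], [0.0002, 0.0006, 0.0153, 0.0, 0.0, -0.0002], [0.0002, 0.0006, 0.0153, 0.0, 0.0, -0.0002], [0.0002, 0.0006, 0.0153, 0.0, 0.0, -0.0002], [0.0002, 0.0006, 0.0153, 0.0, 0.0, -0.0002], [0.0002, 0.0006, 0.0153, 0.0, 0.0, -0.0002], [0.0002, 0.0006, 0.0153, 0.0, 0.0, -0.0002], [0.0002, 0.0006, 0.0153, 0.0, 0.0, -0.0002]]
```

send_rows(
  deltas=[
    [0.001, 0.003, 0, 0, 0, 0],
    [0, 0, 0.015, 0, 0, 0],
    [0, 0, 0.015, 0, 0, 0],
    [0, 0, 0.015, 0, 0, 0],
    [0, 0, 0.015, 0, 0, 0],
    [0, 0, 0.015, 0, 0, 0],
    [0, 0, 0, 0, 0, 0],
    [0, 0, 0, 0, 0, 0],
    [0, 0, 0, 0, 0, 0],
    [0, 0, 0, 0, 0, 0],
  ],
)

```text
t: 12.9
ee_pos: [0.4688, -0.2522, 0.186]
eef_rot: [0.001, 0.807, 0.591, 0.0]
force: [0.3, 0.8, 0.0]
grip_width: 0.997
finger_force: 0.0
```

```bash
python3 -c "
from h import *
p=pose();print(p[0],np.degrees(p[2]),p[3]['force']);plan([.4701,-.2521,.138],72.5,4)"
```

```text
[ 0.46883253 -0.25220381  0.18599928] 72.41560736052972 [0.28175212 0.79615404 0.01646647]
[[0.0001, 0.0003, 0.012, 0.0, 0.0, -0.0004], [0.0001, 0.0003, 0.012, 0.0, 0.0, -0.0004], [0.0001, 0.0003, 0.012, 0.0, 0.0, -0.0004], [0.0001, 0.0003, 0.012, 0.0, 0.0, -0.0004]]
```

send_rows(
  deltas=[
    [0, 0.001, 0.012, 0, 0, 0],
    [0, 0, 0.012, 0, 0, 0],
    [0, 0, 0.012, 0, 0, 0],
    [0, 0, 0.012, 0, 0, 0],
    [0, 0, 0, 0, 0, 0],
    [0, 0, 0, 0, 0, 0],
    [0, 0, 0, 0, 0, 0],
    [0, 0, 0, 0, 0, 0],
    [0, 0, 0, 0, 0, 0],
    [0, 0, 0, 0, 0, 0],
  ],
)

```text
t: 14.15
ee_pos: [0.4695, -0.2523, 0.1374]
eef_rot: [0.0, 0.807, 0.591, 0.0]
force: [0.3, -0.0, -0.3]
grip_width: 1.0
finger_force: 0.0
```

send_rows(
  deltas=[
    [0, 0, 0, 0, 0, 0],
    [0, 0, 0, 0, 0, 0],
    [0, 0, 0, 0, 0, 0],
    [0, 0, 0, 0, 0, 0],
    [0, 0, 0, 0, 0, 0],
    [0, 0, 0, 0, 0, 0],
    [0, 0, 0, 0, 0, 0],
    [0, 0, 0, 0, 0, 0],
    [0, 0, 0, 0, 0, 0],
    [0, 0, 0, 0, 0, 0],
  ],
  fingers=1,
  squeeze=40,
)

```text
t: 15.4
ee_pos: [0.4698, -0.2524, 0.1376]
eef_rot: [0.0, 0.807, 0.591, 0.0]
force: [1.1, -1.0, 5.5]
grip_width: 0.616
finger_force: 42.9
```

send_rows(
  deltas=[
    [0, 0, -0.005, 0, 0, 0],
    [0, 0, -0.01, 0, 0, 0],
    [0, 0, -0.015, 0, 0, 0],
    [0, 0, -0.015, 0, 0, 0],
    [0, 0, -0.015, 0, 0, 0],
    [0, 0, -0.01, 0, 0, 0],
    [0, 0, -0.01, 0, 0, 0],
    [0, 0, 0, 0, 0, 0],
    [0, 0, 0, 0, 0, 0],
    [0, 0, 0, 0, 0, 0],
  ],
)

```text
t: 16.65
ee_pos: [0.4691, -0.252, 0.2165]
eef_rot: [-0.001, 0.807, 0.591, -0.0]
force: [1.1, -0.4, -2.0]
grip_width: 0.617
finger_force: 42.5
```

Run:
```python
from h import *
p,M,y,s=pose();print(p,np.degrees(y),s['force'],s['grip_width'])
c=shot('scene','lift1')
P=cloud(c).reshape(-1,3);Q=P[(abs(P[:,0]-.47)<.05)&(abs(P[:,1]+.252)<.04)&(P[:,2]>.07)]
print(np.percentile(Q[:,2],[0,2,50]))
```

```text
[ 0.46913074 -0.25203181  0.21650731] 72.42267450931439 [ 1.05514054 -0.36485651 -2.04177069] 0.6166063814002013
[0.12816736 0.14842674 0.43985243]
```

View pics/lift1.png

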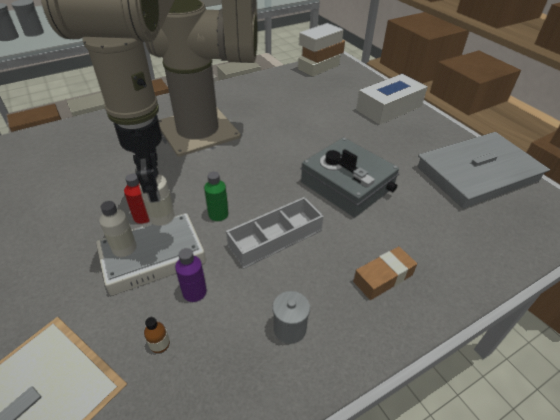

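Bottle_a is held and lifted clear: opening 52 mm, grip 42 N. It goes over the far (+y) cell.

```bash
python3 -c "
from h import *
plan([.5417,.0613,.2165],72.5,16)"
```

```text
[[0.02, -0.0016, 0.0, 0.0, 0.0, -0.0001], [0.02, -0.0016, 0.0, 0.0, 0.0, -0.0001], [0.02, -0.0016, 0.0, 0.0, 0.0, -0.0001], [0.02, -0.0016, 0.0, 0.0, 0.0, -0.0001], [0.02, -0.0016, 0.0, 0.0, 0.0, -0.0001], [0.02, -0.0016, 0.0, 0.0, 0.0, -0.0001], [0.02, -0.0016, 0.0, 0.0, 0.0, -0.0001], [0.02, -0.0016, 0.0, 0.0, 0.0, -0.0001], [0.02, -0.0016, 0.0, 0.0, 0.0, -0.0001], [0.02, -0.0016, 0.0, 0.0, 0.0, -0.0001], [0.02, -0.0016, 0.0, 0.0, 0.0, -0.0001], [0.02, -0.0016, 0.0, 0.0, 0.0, -0.0001], [0.02, -0.0016, 0.0, 0.0, 0.0, -0.0001], [0.02, -0.0016, 0.0, 0.0, 0.0, -0.0001], [0.02, -0.0016, 0.0, 0.0, 0.0, -0.0001], [0.02, -0.0016, 0.0, 0.0, 0.0, -0.0001]]
```

send_rows(
  deltas=[
    [0.01, -0.0016, 0, 0, 0, 0],
    [0.02, -0.0016, 0, 0, 0, 0],
    [0.02, -0.0016, 0, 0, 0, 0],
    [0.02, -0.0016, 0, 0, 0, 0],
    [0.02, -0.0016, 0, 0, 0, 0],
    [0.02, -0.0016, 0, 0, 0, 0],
    [0.02, -0.0016, 0, 0, 0, 0],
    [0.02, -0.0016, 0, 0, 0, 0],
    [0.02, -0.0016, 0, 0, 0, 0],
    [0.02, -0.0016, 0, 0, 0, 0],
  ],
)

```text
t: 17.95
ee_pos: [0.5116, -0.0641, 0.2174]
eef_rot: [-0.0, 0.807, 0.591, 0.0]
force: [0.0, 0.6, -3.0]
grip_width: 0.615
finger_force: 42.5
```

send_rows(
  deltas=[
    [0.02, -0.0016, 0, 0, 0, 0],
    [0.02, -0.0016, 0, 0, 0, 0],
    [0.02, -0.0016, 0, 0, 0, 0],
    [0.02, -0.0016, 0, 0, 0, 0],
    [0.02, -0.0016, 0, 0, 0, 0],
    [0.015, -0.0016, 0, 0, 0, 0],
    [0.01, 0, 0, 0, 0, 0],
    [0.005, 0, 0, 0, 0, 0],
    [0, 0, 0, 0, 0, 0],
    [0, 0, 0, 0, 0, 0],
  ],
)

```text
t: 19.2
ee_pos: [0.5417, 0.06, 0.2172]
eef_rot: [0.0, 0.807, 0.591, -0.0]
force: [-0.2, -0.2, -3.5]
grip_width: 0.619
finger_force: 42.5
```

```bash
python3 -c "
from h import *
p=pose();print(p[0],np.degrees(p[2]),p[3]['grip_width']);plan([.5417,.0613,.1],72.5,1)"
```

```text
[0.54167309 0.06003614 0.21724378] 72.38911757058739 0.618938578114656
[[0.0012, -0.0004, 0.1172, 0.0, 0.0, -0.0019]]
```

send_rows(
  deltas=[
    [0.001, 0, 0.01, 0, 0, 0],
    [0, 0, 0.015, 0, 0, 0],
    [0, 0, 0.015, 0, 0, 0],
    [0, 0, 0.015, 0, 0, 0],
    [0, 0, 0.015, 0, 0, 0],
    [0, 0, 0.015, 0, 0, 0],
    [0, 0, 0.015, 0, 0, 0],
    [0, 0, 0.012, 0, 0, 0],
    [0, 0, 0.006, 0, 0, 0],
    [0, 0, 0, 0, 0, 0],
  ],
)

```text
t: 20.45
ee_pos: [0.5418, 0.0615, 0.0989]
eef_rot: [-0.0, 0.807, 0.591, -0.0]
force: [-0.2, -0.5, -2.4]
grip_width: 0.617
finger_force: 42.5
```

send_rows(
  deltas=[
    [0, 0, 0, 0, 0, 0],
    [0, 0, 0, 0, 0, 0],
    [0, 0, 0.001, 0, 0, 0],
    [0, 0, 0.001, 0, 0, 0],
    [0, 0, 0.001, 0, 0, 0],
    [0, 0, 0.001, 0, 0, 0],
    [0, 0, 0, 0, 0, 0],
    [0, 0, 0, 0, 0, 0],
    [0, 0, 0, 0, 0, 0],
    [0, 0, 0, 0, 0, 0],
  ],
)

```text
t: 21.7
ee_pos: [0.5421, 0.0615, 0.0953]
eef_rot: [0.0, 0.807, 0.591, 0.0]
force: [-0.1, -0.8, -2.6]
grip_width: 0.619
finger_force: 42.5
```

send_rows(
  deltas=[
    [0, 0, 0.001, 0, 0, 0],
    [0, 0, 0.001, 0, 0, 0],
    [0, 0, 0.001, 0, 0, 0],
    [0, 0, 0, 0, 0, 0],
    [0, 0, 0, 0, 0, 0],
    [0, 0, 0, 0, 0, 0],
    [0, 0, 0, 0, 0, 0],
    [0, 0, 0, 0, 0, 0],
    [0, 0, 0, 0, 0, 0],
    [0, 0, 0, 0, 0, 0],
  ],
)

```text
t: 22.95
ee_pos: [0.5421, 0.0615, 0.0927]
eef_rot: [0.0, 0.807, 0.591, 0.0]
force: [-3.2, -0.8, 5.5]
grip_width: 0.611
finger_force: 43.3
```

Floor contact felt (+8 N). Release and lift.

send_rows(
  deltas=[
    [0, 0, 0, 0, 0, 0],
    [0, 0, 0, 0, 0, 0],
    [0, 0, 0, 0, 0, 0],
    [0, 0, 0, 0, 0, 0],
    [0, 0, 0, 0, 0, 0],
    [0, 0, 0, 0, 0, 0],
    [0, 0, -0.01, 0, 0, 0],
    [0, 0, -0.03, 0, 0, 0],
    [0, 0, -0.04, 0, 0, 0],
    [0, 0, -0.04, 0, 0, 0],
  ],
  fingers=-1,
)

```text
t: 24.2
ee_pos: [0.5419, 0.0615, 0.2142]
eef_rot: [0.0, 0.807, 0.591, 0.0]
force: [0.7, -0.2, 0.1]
grip_width: 1.004
finger_force: 0.0
```

```bash
python3 -c "
from h import *
p=pose();print(p[0],np.degrees(p[2]));plan([.4413,-.3467,.245],72.5,18)"
```

```text
[0.54194015 0.06149296 0.214198  ] 72.42267144404235
[[-0.0233, 0.0015, -0.0017, 0.0, 0.0, -0.0001], [-0.0233, 0.0015, -0.0017, 0.0, 0.0, -0.0001], [-0.0233, 0.0015, -0.0017, 0.0, 0.0, -0.0001], [-0.0233, 0.0015, -0.0017, 0.0, 0.0, -0.0001], [-0.0233, 0.0015, -0.0017, 0.0, 0.0, -0.0001], [-0.0233, 0.0015, -0.0017, 0.0, 0.0, -0.0001], [-0.0233, 0.0015, -0.0017, 0.0, 0.0, -0.0001], [-0.0233, 0.0015, -0.0017, 0.0, 0.0, -0.0001], [-0.0233, 0.0015, -0.0017, 0.0, 0.0, -0.0001], [-0.0233, 0.0015, -0.0017, 0.0, 0.0, -0.0001], [-0.0233, 0.0015, -0.0017, 0.0, 0.0, -0.0001], [-0.0233, 0.0015, -0.0017, 0.0, 0.0, -0.0001], [-0.0233, 0.0015, -0.0017, 0.0, 0.0, -0.0001], [-0.0233, 0.0015, -0.0017, 0.0, 0.0, -0.0001], [-0.0233, 0.0015, -0.0017, 0.0, 0.0, -0.0001], [-0.0233, 0.0015, -0.0017, 0.0, 0.0, -0.0001], [-0.0233, 0.0015, -0.0017, 0.0, 0.0, -0.0001], [-0.0233, 0.0015, -0.0017, 0.0, 0.0, -0.0001]]
```

send_rows(
  deltas=[
    [-0.01, 0, -0.01, 0, 0, 0],
    [-0.024, 0.0016, -0.01, 0, 0, 0],
    [-0.024, 0.0016, -0.01, 0, 0, 0],
    [-0.024, 0.0016, 0, 0, 0, 0],
    [-0.024, 0.0016, 0, 0, 0, 0],
    [-0.024, 0.0016, 0, 0, 0, 0],
    [-0.024, 0.0016, 0, 0, 0, 0],
    [-0.024, 0.0016, 0, 0, 0, 0],
    [-0.024, 0.0016, 0, 0, 0, 0],
    [-0.024, 0.0016, 0, 0, 0, 0],
  ],
)

```text
t: 25.45
ee_pos: [0.4867, -0.1592, 0.2417]
eef_rot: [-0.0, 0.807, 0.591, -0.0]
force: [-0.2, 0.4, -0.3]
grip_width: 0.999
finger_force: 0.0
```

send_rows(
  deltas=[
    [-0.024, 0.0016, 0, 0, 0, 0],
    [-0.024, 0.0016, 0, 0, 0, 0],
    [-0.024, 0.0016, 0, 0, 0, 0],
    [-0.024, 0.0016, 0, 0, 0, 0],
    [-0.024, 0.0016, 0, 0, 0, 0],
    [-0.024, 0.0016, 0, 0, 0, 0],
    [-0.024, 0.0016, 0, 0, 0, 0],
    [-0.018, 0.0016, 0, 0, 0, 0],
    [-0.007, 0, 0, 0, 0, 0],
    [0, 0, 0, 0, 0, 0],
  ],
)

```text
t: 26.7
ee_pos: [0.4412, -0.3462, 0.2421]
eef_rot: [-0.0, 0.807, 0.591, 0.0]
force: [-0.3, 0.4, 0.0]
grip_width: 1.004
finger_force: 0.0
```

Run:
```python
from h import *
p=pose();print(p[0],np.degrees(p[2]));plan([.4413,-.3467,.138],72.5,8)
t=shot('top')
P=cloud(t).reshape(-1,3)
Q=P[(abs(P[:,0]-.545)<.05)&(abs(P[:,1]+.0126)<.13)]
T=Q[Q[:,2]>.128];print('cap a',len(T),np.median(T[:,2]),cv2.minEnclosingCircle(T[:,:2].astype(np.float32)))
E_=Q[(Q[:,2]>.045)&(Q[:,2]<.062)];print('carrier',cv2.minAreaRect(E_[:,:2].astype(np.float32)),np.median(E_[:,2]))
a=blob(t,154,230,.099,4);print(a)
```

```text
[ 0.44121121 -0.34616291  0.24207736] 72.39102659658444
[[-0.0001, 0.0, 0.013, 0.0, 0.0, -0.0002], [-0.0001, 0.0, 0.013, 0.0, 0.0, -0.0002], [-0.0001, 0.0, 0.013, 0.0, 0.0, -0.0002], [-0.0001, 0.0, 0.013, 0.0, 0.0, -0.0002], [-0.0001, 0.0, 0.013, 0.0, 0.0, -0.0002], [-0.0001, 0.0, 0.013, 0.0, 0.0, -0.0002], [-0.0001, 0.0, 0.013, 0.0, 0.0, -0.0002], [-0.0001, 0.0, 0.013, 0.0, 0.0, -0.0002]]
cap a 160 0.1409553181628136 ((0.5426205992698669, 0.06018385663628578), 0.014598995447158813)
carrier ((0.5449180006980896, -0.012518361210823059), (0.08304163813591003, 0.22645604610443115), 2.407442331314087) 0.05438701848694949
([np.float64(153.51017510648367), np.float64(229.43729294841458)], array([0.52974089, 0.24886895, 0.099     ]))
```

Bottle_a stands in its cell (cap at 141 mm height, cell centre within 2 mm), and the carrier hasn't moved. Now bottle_b.

send_rows(
  deltas=[
    [0, 0, 0.01, 0, 0, 0],
    [0, 0, 0.014, 0, 0, 0],
    [0, 0, 0.014, 0, 0, 0],
    [0, 0, 0.014, 0, 0, 0],
    [0, 0, 0.014, 0, 0, 0],
    [0, 0, 0.014, 0, 0, 0],
    [0, 0, 0.014, 0, 0, 0],
    [0, 0, 0.01, 0, 0, 0],
    [0, 0, 0, 0, 0, 0],
    [0, 0, 0, 0, 0, 0],
  ],
)

```text
t: 28.0
ee_pos: [0.4416, -0.3464, 0.1388]
eef_rot: [0.0, 0.807, 0.591, 0.0]
force: [-0.5, -0.3, 0.5]
grip_width: 0.997
finger_force: 0.0
```

send_rows(
  deltas=[
    [0, 0, 0, 0, 0, 0],
    [0, 0, 0, 0, 0, 0],
    [0, 0, 0, 0, 0, 0],
    [0, 0, 0, 0, 0, 0],
    [0, 0, 0, 0, 0, 0],
    [0, 0, 0, 0, 0, 0],
    [0, 0, 0, 0, 0, 0],
    [0, 0, 0, 0, 0, 0],
    [0, 0, 0, 0, 0, 0],
    [0, 0, 0, 0, 0, 0],
  ],
  fingers=1,
)

```text
t: 29.25
ee_pos: [0.4415, -0.3464, 0.1391]
eef_rot: [0.0, 0.807, 0.591, -0.0]
force: [-2.4, 0.9, 5.2]
grip_width: 0.612
finger_force: 42.3
```

send_rows(
  deltas=[
    [0, 0, -0.005, 0, 0, 0],
    [0, 0, -0.01, 0, 0, 0],
    [0, 0, -0.015, 0, 0, 0],
    [0, 0, -0.015, 0, 0, 0],
    [0, 0, -0.015, 0, 0, 0],
    [0, 0, -0.01, 0, 0, 0],
    [0, 0, -0.01, 0, 0, 0],
    [0, 0, 0, 0, 0, 0],
    [0, 0, 0, 0, 0, 0],
    [0, 0, 0, 0, 0, 0],
  ],
)

```text
t: 30.5
ee_pos: [0.4411, -0.3459, 0.2175]
eef_rot: [-0.001, 0.807, 0.591, -0.0]
force: [-0.4, -0.1, -3.6]
grip_width: 0.617
finger_force: 42.5
```

```bash
python3 -c "
from h import *
p=pose();print(p[0],np.degrees(p[2]));plan([.5482,-.0865,.2165],72.5,1)"
```

```text
[ 0.44107269 -0.34588472  0.21748188] 72.41852715377046
[[0.2796, 0.0238, 0.001, 0.0, 0.0, -0.0014]]
```

send_rows(
  deltas=[
    [0.01, 0.0016, 0, 0, 0, 0],
    [0.02, 0.0016, 0, 0, 0, 0],
    [0.02, 0.0016, 0, 0, 0, 0],
    [0.02, 0.0016, 0, 0, 0, 0],
    [0.02, 0.0016, 0, 0, 0, 0],
    [0.02, 0.0016, 0, 0, 0, 0],
    [0.02, 0.0016, 0, 0, 0, 0],
    [0.02, 0.0016, 0, 0, 0, 0],
    [0.02, 0.0016, 0, 0, 0, 0],
    [0.02, 0.0016, 0, 0, 0, 0],
  ],
)

```text
t: 31.75
ee_pos: [0.5145, -0.1687, 0.2183]
eef_rot: [0.0, 0.807, 0.591, 0.0]
force: [0.8, -0.5, -3.0]
grip_width: 0.613
finger_force: 42.5
```

send_rows(
  deltas=[
    [0.02, 0.0016, 0, 0, 0, 0],
    [0.02, 0.0016, 0, 0, 0, 0],
    [0.02, 0.0016, 0, 0, 0, 0],
    [0.0146, 0.0016, 0, 0, 0, 0],
    [0.01, 0.0014, 0, 0, 0, 0],
    [0.005, 0, 0, 0, 0, 0],
    [0, 0, 0, 0, 0, 0],
    [0, 0, 0, 0, 0, 0],
    [0, 0, 0, 0, 0, 0],
    [0, 0, 0, 0, 0, 0],
  ],
)

```text
t: 33.0
ee_pos: [0.5484, -0.0871, 0.2183]
eef_rot: [0.0, 0.807, 0.591, -0.0]
force: [-0.4, 0.2, -3.5]
grip_width: 0.611
finger_force: 42.5
```

```bash
python3 -c "
from h import *
p=pose();print(p[0],np.degrees(p[2]),p[3]['grip_width']);plan([.5482,-.0865,.1],72.5,1)"
```

```text
[ 0.5484191  -0.08714317  0.21830355] 72.39272534960612 0.6106704901517934
[[0.0005, -0.0004, 0.1183, 0.0, 0.0, -0.0019]]
```

Grasp was 1.5 mm higher than for bottle_a, so contact is expected at a TCP height of about 0.094.

send_rows(
  deltas=[
    [0, 0, 0.01, 0, 0, 0],
    [0, 0, 0.015, 0, 0, 0],
    [0, 0, 0.015, 0, 0, 0],
    [0, 0, 0.015, 0, 0, 0],
    [0, 0, 0.015, 0, 0, 0],
    [0, 0, 0.015, 0, 0, 0],
    [0, 0, 0.015, 0, 0, 0],
    [0, 0, 0.012, 0, 0, 0],
    [0, 0, 0.006, 0, 0, 0],
    [0, 0, 0, 0, 0, 0],
  ],
)

```text
t: 34.25
ee_pos: [0.5483, -0.0867, 0.0999]
eef_rot: [-0.0, 0.807, 0.591, -0.0]
force: [0.4, 0.9, -2.4]
grip_width: 0.613
finger_force: 42.5
```

send_rows(
  deltas=[
    [0, 0, 0, 0, 0, 0],
    [0, 0, 0, 0, 0, 0],
    [0, 0, 0.001, 0, 0, 0],
    [0, 0, 0.001, 0, 0, 0],
    [0, 0, 0.001, 0, 0, 0],
    [0, 0, 0.001, 0, 0, 0],
    [0, 0, 0.001, 0, 0, 0],
    [0, 0, 0, 0, 0, 0],
    [0, 0, 0, 0, 0, 0],
    [0, 0, 0, 0, 0, 0],
  ],
)

```text
t: 35.5
ee_pos: [0.5486, -0.0868, 0.0953]
eef_rot: [0.0, 0.807, 0.591, 0.0]
force: [-0.4, 0.3, -2.9]
grip_width: 0.614
finger_force: 42.5
```

send_rows(
  deltas=[
    [0, 0, 0.001, 0, 0, 0],
    [0, 0, 0.001, 0, 0, 0],
    [0, 0, 0, 0, 0, 0],
    [0, 0, 0, 0, 0, 0],
    [0, 0, 0, 0, 0, 0],
    [0, 0, 0, 0, 0, 0],
    [0, 0, 0, 0, 0, 0],
    [0, 0, 0, 0, 0, 0],
    [0, 0, 0, 0, 0, 0],
    [0, 0, 0, 0, 0, 0],
  ],
)

```text
t: 36.75
ee_pos: [0.5487, -0.0868, 0.0941]
eef_rot: [0.0, 0.807, 0.591, 0.0]
force: [-2.3, 0.9, 5.5]
grip_width: 0.613
finger_force: 43.4
```

Contact. Release, lift, and back off clear of the camera views.

send_rows(
  deltas=[
    [0, 0, 0, 0, 0, 0],
    [0, 0, 0, 0, 0, 0],
    [0, 0, 0, 0, 0, 0],
    [0, 0, 0, 0, 0, 0],
    [0, 0, 0, 0, 0, 0],
    [0, 0, 0, 0, 0, 0],
    [0, 0, -0.01, 0, 0, 0],
    [0, 0, -0.03, 0, 0, 0],
    [0, 0, -0.04, 0, 0, 0],
    [0, 0, -0.04, 0, 0, 0],
  ],
  fingers=-1,
)

```text
t: 38.0
ee_pos: [0.5485, -0.0868, 0.2152]
eef_rot: [0.0, 0.807, 0.591, 0.0]
force: [1.2, -0.5, -0.4]
grip_width: 1.003
finger_force: 0.0
```

send_rows(
  deltas=[
    [-0.01, -0.005, -0.01, 0, 0, 0],
    [-0.025, -0.01, 0, 0, 0, 0],
    [-0.025, -0.01, 0, 0, 0, 0],
    [-0.025, -0.01, 0, 0, 0, 0],
    [-0.025, -0.01, 0, 0, 0, 0],
    [-0.025, -0.01, 0, 0, 0, 0],
    [-0.025, -0.01, 0, 0, 0, 0],
    [-0.025, -0.01, 0, 0, 0, 0],
    [-0.01, 0, 0, 0, 0, 0],
    [0, 0, 0, 0, 0, 0],
  ],
)

```text
t: 39.25
ee_pos: [0.4179, -0.2503, 0.2231]
eef_rot: [-0.0, 0.807, 0.59, 0.0]
force: [0.6, 0.0, 0.4]
grip_width: 1.005
finger_force: 0.0
```

Run:
```python
from h import *
t=shot('top','end');P=cloud(t).reshape(-1,3)
Q=P[(abs(P[:,0]-.545)<.05)&(abs(P[:,1]+.0126)<.13)]
E_=Q[(Q[:,2]>.045)&(Q[:,2]<.062)];r=cv2.minAreaRect(E_[:,:2].astype(np.float32));print('carrier',r,np.median(E_[:,2]))
for lo in(1,-1):
    T=Q[(Q[:,2]>.128)&(Q[:,2]<.16)&((Q[:,1]+.0126)*lo>0)];c=cv2.minEnclosingCircle(T[:,:2].astype(np.float32))
    a=np.radians(2.5);d=np.array(c[0])-r[0];print('cap',len(T),np.median(T[:,2]),c[1],'in carrier',d@[np.cos(a),np.sin(a)],d@[-np.sin(a),np.cos(a)])
print(blob(t,154,230,.099,4)); print(pose()[0])
```

```text
carrier ((0.5447835922241211, -0.012170441448688507), (0.08286754041910172, 0.22589553892612457), 2.45624041557312) 0.05475174439017061
cap 161 0.14070592674679516 0.014462125487625599 in carrier 0.000773543570630546 0.07275579512929423
cap 157 0.14087129063045367 0.014446992427110672 in carrier -0.0004683171016936173 -0.07547920473938671
([np.float64(153.50348351137947), np.float64(229.43613562470972)], array([0.52974365, 0.2488831 , 0.099     ]))
[ 0.41825554 -0.24984301  0.22311005]
```

View pics/end.png

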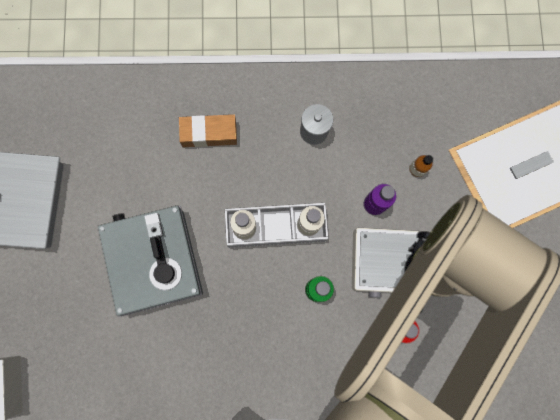

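The final picture shows both bottles upright in the outer cells at (243,224) and (312,219). The handle is lined up over the hasp at (154,229), the bystanders are where they were, and the gripper is in free air above the warmer.

```bash
python3 -c "
from workcell import ctrl
print(ctrl.hand_in())"
```

```text
the job is handed in; nothing more can be done
None
```

The job is handed in, with no verdict returned: the handle is at off with its hole about 1 mm from the hasp's, both bottles stand upright in the carrier's outer cells, and the carton, canister and amber bottle look unmoved.

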